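# Unhook a slide-staining rack from its barbed drip hook and set it in the dish

## Task

Take the slide-staining rack off the barbed hook of the drip stand: raise it, swing its foot out away from the post and ease the eye of its handle up over the hook's upturned tip by feel, never forcing it against the hook and never tipping it so far that the slides would fall out. Then stand the rack upright in the open staining dish, set down gently on the dish's floor, and let go of it. Do not shove the open dish about, and leave the covered dish and the other things on the worktop where they are.

Things in the scene. Friction and masses are not known exactly. Their poses are not given: they have to be found in the camera images.
- slide_rack: Steel slide-staining rack, 0.22-0.36 kg, eight glass slides fixed in it, hung on the hook. Origin: centre of basket underside; z up, x along the basket, y square to the handle plate, from hook tip to post. Basket 90 x 44 mm, 29 high (lowest 10 mm: 84 x 38). Legs from its ends lead to a flat upright handle plate in the x-z plane, 38 wide, z 47..106 mm. Half a turn about z gives the same fit in the dish.
- rack_grip (a point): Centre of the black grip bar on top of the rack's handle, 117 mm above the rack's origin: 10 mm thick along the rack's y (pinch it across this), 46 mm long along x, 22 mm high. The hook rod passes 50 mm below it. Axes as the rack's.
- rack_eye (a point): Centre of the one closed eye in the handle plate, 62.25 mm above the rack's origin. Eye 21 mm wide (x), 14.5 mm clear height. Its rim is rolled to a round bar of 3 mm: axis of the lower rim 8.75 mm below this point, of the upper rim 8.75 mm above it (in the middle; it slopes down 2 mm to each side). The rack hangs with the upper rim resting on the hook rod. Axes as the rack's.
- drip_stand: Drip stand, fixed. Origin: on the worktop below the hook rod; z up, y from the hook's tip toward the post, x square to the rod. Tray base x -52..52, y -125..85 mm, 18 mm high. Post of 12 mm at x 18, y 55 mm, 149 mm high; on it a boss head (x -15..47, y 43..67, z 122..164 mm with screws) clamps the hook rod. The wire hook bends if the rack presses on it with more than 15 N.
- rod_line (a point): Point on the rod's axis, 135 mm above the stand's origin, axes as the stand's. Level 5 mm wire from the boss head toward -y; its end turns straight up (4 mm bend) as a barb with a 6.4 mm bead, bead top 23 mm above this axis. How far the rod is slid out is not measured and differs each time: barb axis 62 to 92 mm from this point. The upright rack's eye cannot pass it; tilted 40 deg (foot off the post) it has 0.9 mm play each side.
- open_dish: The open staining dish: white plastic trough, loose, 0.5 kg, outside 103 (x) x 57 (y) x 46 mm high, rim flange to 111 x 65 mm; inside 95 x 49 mm, floor 4 mm above the worktop. Origin: centre of its underside; the rack's x axis goes along the dish's x axis (either way round), with 2.5 mm of play on each side.
- open_dish_floor (a point): Centre of the inner floor of the open dish, 4 mm above its underside; same axes as the dish.
- covered_dish: Bystander: a staining dish just like the open one but closed by a lid with a bar knob, 111 x 65 x 64 mm high. It may stand on either side of the open dish. Origin: centre of its underside.
- slide_carton: Bystander: small lying carton of microscope slides, 31 x 80 x 30 mm. Origin: centre of its underside.
- timer: Bystander: square kitchen-type timer with a dial, 60 x 60 x 39 mm. Origin: centre of its underside.

How it is judged (in metres and radians):
On the way:
1. the rack has been taken off the hook: clear of the drip stand, beyond the hook's tip or lifted well above it (contact force between slide_rack and drip_stand below 0.05 N and (y of rack_eye in the frame of drip_stand below -0.115 m or height (world z) of rack_eye above 0.18 m or horizontal distance between rack_eye and drip_stand above 0.135 m)), for 0.2 s.
At the end, for the whole second after the job is handed in: The rack stands in the open dish on its floor (underside within 3 mm of the floor, within 6 mm of the dish's centre, upright within 0.06 rad), at rest and let go; the dish stands flat on the worktop (horizontal distance between slide_rack and open_dish_floor below 0.006 m and z of slide_rack in the frame of open_dish_floor below 0.003 m and angle between slide_rack's own z axis and vertical below 0.06 rad and angle between open_dish's own z axis and vertical below 0.04 rad and height (world z) of open_dish below 0.004 m and linear speed of slide_rack below 0.02 m/s); the robot touches nothing.
It fails at once if the rack presses on the drip stand (its hook) with more than 15 N (contact force between slide_rack and drip_stand above 15 N).
It fails at once if the rack is tipped by more than 60 degrees: the slides would fall out (angle between slide_rack's own z axis and vertical above 1.05 rad).
It fails at once if the rack is not set down gently: rammed on the open dish with more than 100 N, or let fall (faster than 0.3 m/s while the fingers do not hold it) (contact force between slide_rack and open_dish above 100 N or (contact force between the fingers and slide_rack below 0.05 N and linear speed of slide_rack above 0.3 m/s)).
It fails at once if the open dish is shoved by more than 30 mm (distance of open_dish from where it was at the start of the episode above 0.03 m).
It fails at once if one of the bystanders is shifted by more than 20 mm (distance of any of covered_dish, slide_carton, timer from where it was at the start of the episode above 0.02 m).
It also fails if it takes over 67 s, if anything falls off the work surface, if the arm or the gripper's body presses on something with over 40 N, if the wrist force passes 120 N, or if a joint passes its speed limit or range.

## Robot

A 6-joint arm with a two-finger parallel gripper is mounted at the origin on a cart in front of the work surface, level with it; the furniture and walls round the work are solid. World frame = base frame: x ahead of the robot, y to its left, z up, the work surface at z = 0. Lengths are in mm, angles in degrees, forces in N, time in s.
With the tool pointing down it reaches from about 325 to 925 mm from the base axis. Payload 3.1 kg.
Tool frame: the origin (TCP) lies at the very end of the fingers, on their centre line; the grasp point (between the pads) lies grasp_offset behind it (grasp_offset is the distance from the TCP to the grasp point, in mm); z points along the fingers, x is the direction in which the jaws open and shut, and the axes are right-handed (so a half turn about z gives the same grasp; the last joint's range is limited). The gripper opens to 85 mm and grips with 20 to 120 N. Pads are 22 mm wide; open, the fingers measure 114 mm over their backs; the gripper's body (76 mm by 85 mm) begins 54 mm behind the grasp point. The pads swing forward as they close: fully open they stand 13 mm farther back than shut.
Start: joints at [-83.606, 12.427, 92.441, -0, 75.132, -6.429], TCP at [138.731, -609.42, 231.3] pointing down, gripper open.
Joint ranges: [-157.48, 157.48], [-44.54, 120.13], [17.64, 146.25], [-64.5, 244.5], [7.68, 150.69], [-147.95, 147.95]. Speed limits (degrees/s): [159.86, 159.86, 180, 180, 180, 180].

## Interface

Orientations are given as [roll, pitch, yaw] about the fixed x, y, z axes, in that order (R = Rz(yaw) Ry(pitch) Rx(roll)).
In Python, from station import * gives the robot as it stands. Calls block until the motion is done:
- goto(position, orientation): joint-space move of the TCP to a pose.
- move_l(position, attitude=None, speed=150): straight line of the TCP; attitude=None keeps the orientation; speed is the mean speed in mm/s.
- move_j(angles): joint-space move.
- grip(opening, squeeze=None): finger opening in mm; squeeze is the grip in N (None keeps the last); returns when the fingers have stopped.
- wait(seconds).
- solve_ik(position, orientation): joint angles nearest the present ones, or None.
- get_obs(): the state.
- get_image(name): name is "scene" or "top"; returns the picture (480x640x3 uint8, red, green, blue); there is no depth.
- get_calibration(name): a dict with "fx", "fy", "cx", "cy" (pixels), "R" (3x3) and "t" (3): a world point X has camera coordinates R X + t. Camera axes: x right, y down, z forward; pixel columns grow to the right and rows downward; lengths in mm; the calibration is good to about 2 mm. A picture is of the moment at which its call begins. get_calibration takes no time and is no camera call.
A pose or a line that the arm cannot do raises Unreachable and nothing moves.
- sign_off(): hands the job in, once; it reports no verdict.
Trained networks look in the newest picture that a camera, given by its name, has taken for a name from the list of things; names that differ only in an ending like _2 or _b are one class to them, and where a whole thing is asked for, a point or a joint stands for the part that bears it (a point fixed in the world has none). Each returns a list of dicts, best first, with "score" (0 to 1); they miss things now and then, are a little off and sometimes report something else, mostly with a low value. They report only what shows in the picture. A call takes as long as a camera call.
- spot_in(name, camera): "extent" ([centre column, centre row, width, height] in pixels, round what is visible of it).
- regions_of(name, camera): "region" (480x640 bool, what is visible of it) and "extent" ([centre column, centre row, width, height] in pixels, round what is visible of it).
The state is a dict: "t": time; "joint_pos": joint angles; "qvel": joint speeds; "effort": joint torques, N m; "tcp_pos": TCP position; "ee_rot": TCP orientation; "wrist_force": force on the tool from outside, world axes, zero at the start; "moment": the same for the moment, N m; "grip_width": finger opening in mm.
Only numpy, scipy, OpenCV 4.12 (cv2) and the standard library are available. Lean on these libraries where they do the work, as an engineer would, in place of code of your own. Each camera call takes 0.05 s, during which the arm holds its last target.

## Working session

There is one attempt and no reset: what is moved stays moved. The work goes in short steps, each a Python script; the robot and the scene stay as the last script left them, time stands still between calls to the robot, and variables do not carry over. Pictures are saved under pics/ and viewed, and the job is handed in when it is done.

```bash
ls; mkdir -p pics; python3 - <<'E'
from station import *
import cv2,numpy as np
for c in ("scene","top"):
    im=get_image(c); cv2.imwrite(f"pics/{c}0.png",im[:,:,::-1])
    k=get_calibration(c); print(c,k['fx'],k['cx'],k['cy'],np.round(k['R'],4).tolist(),np.round(k['t'],1).tolist())
    for n in ("slide_rack","drip_stand","open_dish","covered_dish","slide_carton","timer","rack_grip"):
        print(n,[(round(d['score'],2),np.round(d['extent'],1).tolist()) for d in spot_in(n,c)][:3])
o=get_obs();print(o)
E
```

```text
pics
scene 591.0073165725548 314.33963749184426 235.93262826118465 [[-0.8682, -0.4961, -0.005], [-0.2075, 0.3722, -0.9047], [0.4507, -0.7844, -0.4261]] [424.6, 225.8, 1019.6]
slide_rack []
drip_stand [(0.58, [294.9, 292.2, 115.1, 102.5])]
open_dish [(0.65, [347.8, 274.5, 56.2, 43.6])]
covered_dish [(0.9, [386.4, 243.5, 52.0, 35.2])]
slide_carton [(0.92, [216.9, 301.4, 34.3, 29.7])]
timer [(0.94, [318.9, 353.6, 41.1, 35.0]), (0.32, [387.2, 243.6, 54.6, 35.5])]
rack_grip [(0.78, [301.1, 261.9, 48.5, 73.4])]
top 499.54436714095857 316.51820049638934 240.98043955165014 [[-0.0052, -0.9994, -0.0354], [-0.9923, 0.0095, -0.1234], [0.1237, 0.0345, -0.9917]] [-6.3, 529.1, 1028.1]
slide_rack [(0.92, [268.6, 263.8, 35.6, 49.9])]
drip_stand [(0.84, [262.4, 265.2, 116.2, 78.2])]
open_dish [(0.73, [347.1, 276.9, 32.7, 51.4])]
covered_dish [(0.98, [433.6, 282.9, 40.5, 64.0])]
slide_carton [(0.71, [251.2, 192.7, 35.0, 16.4])]
timer [(0.91, [230.8, 316.6, 26.9, 24.5])]
rack_grip [(0.86, [267.6, 265.1, 38.4, 50.5])]
{'t': 0.8, 'joint_pos': array([-8.36041170e+01,  1.24263870e+01,  9.24385919e+01, -2.20433563e-03,
        7.51306657e+01, -6.42947858e+00]), 'qvel': array([-0.04750627, -0.00486651,  0.0197917 ,  0.0296118 , -0.06597647,
        0.03439866]), 'effort': array([-9.03625041e-04, -3.96840119e+01, -3.04233849e+01, -1.96488604e-04,
        5.86577862e-04,  1.28882854e-05]), 'tcp_pos': array([ 138.74302078, -609.4461928 ,  231.33391789]), 'ee_rot': array([ 1.79997395e+02, -4.08938529e-03, -7.71740728e+01]), 'wrist_force': array([ 0.64371556, -0.82437882, -0.38136466]), 'moment': array([ 0.00724763,  0.02389498, -0.0451718 ]), 'grip_width': 85.15144460087204}
```

```bash
python3 - <<'E'
import cv2
a=cv2.imread("pics/scene0.png");b=cv2.imread("pics/top0.png")
cv2.imwrite("pics/s_crop.png",cv2.resize(a[190:390,190:430],None,fx=3.3,fy=3,interpolation=cv2.INTER_CUBIC)[:600,:792])
cv2.imwrite("pics/t_crop.png",cv2.resize(b[170:350,190:460],None,fx=2.9,fy=2.9,interpolation=cv2.INTER_CUBIC))
E
```

```text
(no output)
```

View pics/s_crop.png

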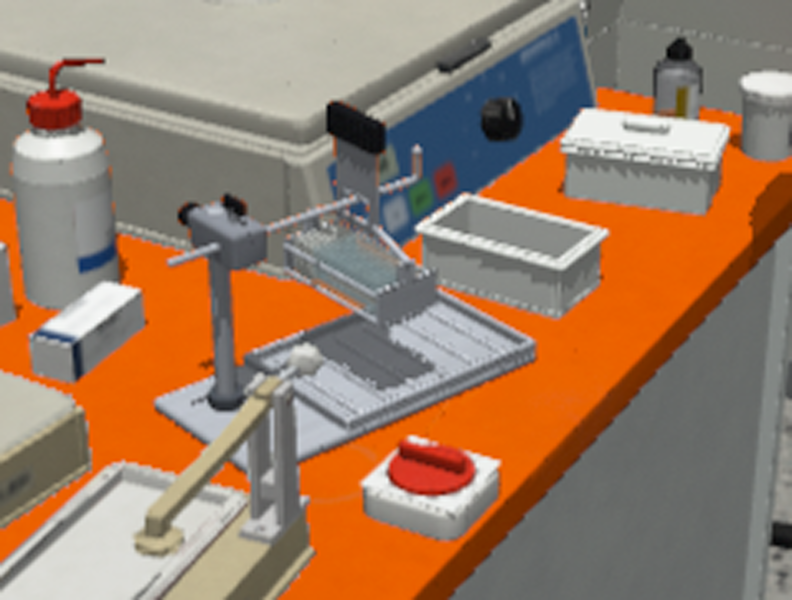

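View pics/t_crop.png

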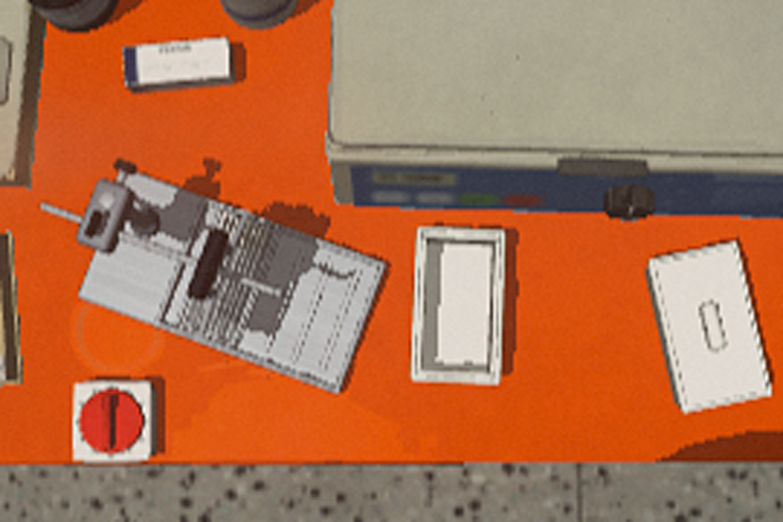

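View pics/scene0.png

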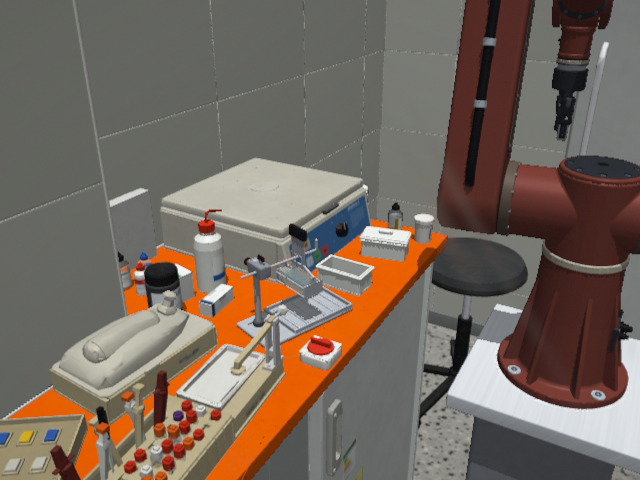

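View pics/top0.png

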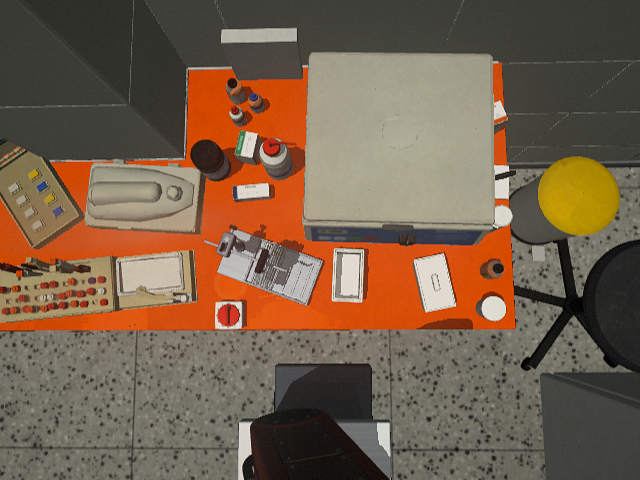

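```bash
cat > h.py <<'E'
import numpy as np,cv2
from station import *
def cal(c):
    k=get_calibration(c);return np.array([[k['fx'],0,k['cx']],[0,k['fy'],k['cy']],[0,0,1]]),np.array(k['R']),np.array(k['t'])
def proj(c,X):
    K,R,t=cal(c);p=(np.atleast_2d(X)@R.T+t)@K.T;return p[:,:2]/p[:,2:]
def onz(c,uv,z):
    K,R,t=cal(c);d=R.T@np.linalg.solve(K,np.array([uv[0],uv[1],1.]));o=-R.T@t
    return o+d*(z-o[2])/d[2]
E
python3 - <<'E'
import cv2,numpy as np
from h import *
def crop(src,x0,y0,w,h,s,out):
    a=cv2.imread(src)[y0:y0+h,x0:x0+w]
    a=cv2.resize(a,None,fx=s,fy=s,interpolation=cv2.INTER_NEAREST)
    for x in range((x0+9)//10*10,x0+w,10):
        cv2.line(a,(int((x-x0)*s),0),(int((x-x0)*s),6),(0,255,255),1); cv2.putText(a,str(x),(int((x-x0)*s),16),0,.35,(255,255,0),1)
    for y in range((y0+9)//10*10,y0+h,10):
        cv2.line(a,(0,int((y-y0)*s)),(6,int((y-y0)*s)),(0,255,255),1); cv2.putText(a,str(y),(8,int((y-y0)*s)+4),0,.35,(255,255,0),1)
    cv2.imwrite(out,a)
crop("pics/top0.png",200,220,128,96,6,"pics/c1.png")
crop("pics/top0.png",320,235,70,75,8,"pics/c2.png")
crop("pics/scene0.png",235,215,130,100,6,"pics/c3.png")
for n,uv,z in [("dish",(347,275.5),46),("cov",(433.6,283),64),("timer",(230.8,316.6),39),("carton",(251,192.7),30)]:
    print(n,onz("top",uv,z).round(1))
for n,uv,z in [("dish",(347.8,274.5),25),("cov",(386.4,243.5),35)]:
    print("scene",n,onz("scene",uv,z).round(1))
E
```

```text
dish [454.6 -73.5  46. ]
cov [ 437.3 -247.7   64. ]
timer [371.2 169.2  39. ]
carton [636.1 131.3  30. ]
scene dish [448.2 -73.5  25. ]
scene cov [ 428.9 -234.8   35. ]
```

View pics/c1.png

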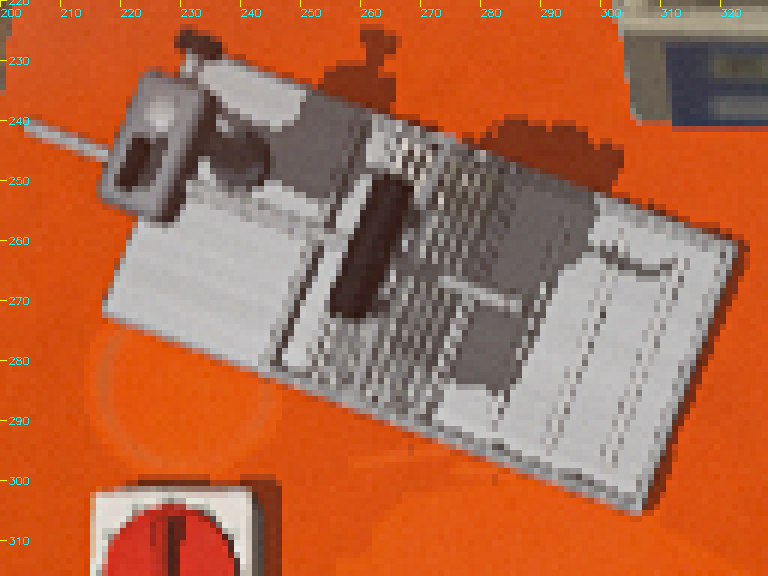

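View pics/c2.png

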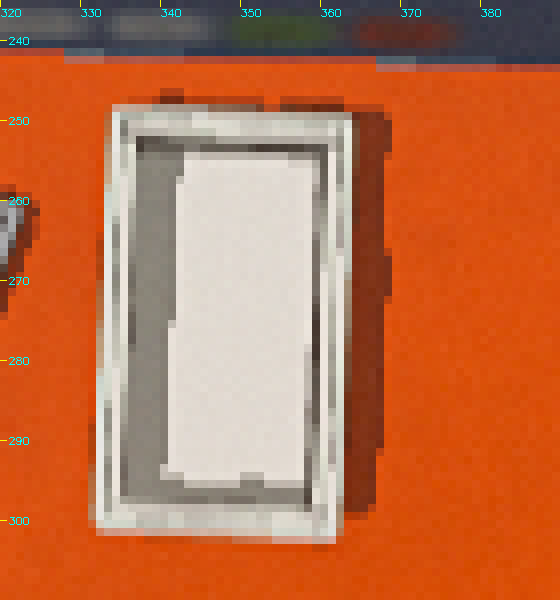

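View pics/c3.png

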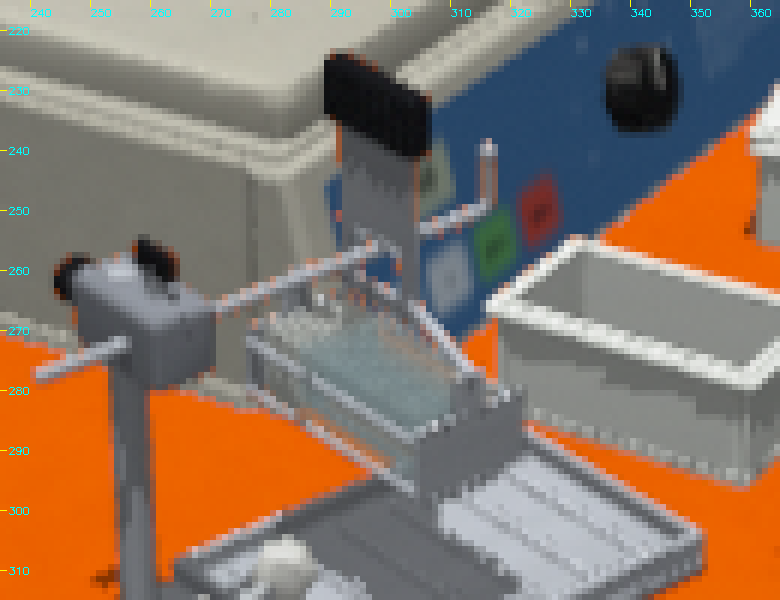

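```bash
cat > fit.py <<'E'
from h import *
from scipy.optimize import least_squares
def W(p,L):
    L=np.atleast_2d(L).astype(float);c,s=np.cos(p[2]),np.sin(p[2])
    return np.c_[p[0]+c*L[:,0]-s*L[:,1],p[1]+s*L[:,0]+c*L[:,1],L[:,2]]
def fit(name,obs,p0,off=-0.5):
    def r(p): return np.concatenate([(proj(c,W(p,l))[0]-np.array(uv)-off) for c,l,uv in obs])
    s=least_squares(r,p0);print(name,s.x[:2].round(1),np.degrees(s.x[2]).round(2),'res px',s.fun.round(1));return s.x
a=[("top",(55.5,32.5,46),(334,248.1)),("top",(55.5,-32.5,46),(364.1,249)),("top",(-55.5,-32.5,46),(362.7,302.7)),("top",(-55.5,32.5,46),(331.9,301.5))]
b=[("scene",(55.5,32.5,46),(316.3,265)),("scene",(55.5,-32.5,46),(331.7,255)),("scene",(-55.5,32.5,46),(359.2,279.7))]
for o in (0,-.5):
    print(o);fit("dish top",a,[455,-74,0],o);fit("dish sc",b,[455,-74,0],o);d=fit("dish",a+b,[455,-74,0],o)
# stand: y from tip to post; post is +x,+y world. yaw guess: stand y dir ~ (0.4,0.9)-> yaw ~ -20deg; corners
s=[("top",(-52,-125,18),(306.7,305.3)),("top",(52,-125,18),(323.3,260)),("top",(-52,85,18),(217.5,272))]
for o in (0,-.5):
    p=fit("stand",s,[500,60,-.3],o)
    for L in [(0,0,135)]: print(W(p,L))
# tip by 2-view triangulation
def tri(u1,u2,off=-.5):
    P=[np.array(cal(c)[0])@np.c_[cal(c)[1],cal(c)[2]] for c in("top","scene")]
    X=cv2.triangulatePoints(P[0],P[1],np.array(u1)+off,np.array(u2)+off);return (X[:3]/X[3]).ravel()
t=tri((286.7,270.3),(316.3,238.8));print("tip",t)
print("tip at z156 top/scene",onz("top",(286.2,269.8),156),onz("scene",(315.8,238.3),156))
d=t[:2]-p[:2];c,sn=np.cos(p[2]),np.sin(p[2]);print("stand frame",[c*d[0]+sn*d[1],-sn*d[0]+c*d[1]])
g=onz("top",(261.2,260.7),196);print("grip",g);d=g[:2]-p[:2];print([c*d[0]+sn*d[1],-sn*d[0]+c*d[1]])
v=onz("top",(391.5/6,179/6),196)-onz("top",(347.5/6,314/6),196);print("grip bar len,yaw",np.linalg.norm(v),np.degrees(np.arctan2(v[1],v[0])))
cf=[onz("top",(320,243),0),onz("top",(330,242),0)];print("centrifuge front foot",cf)
print("rod tail->boss yaw",)
E
python3 fit.py
```

```text
0
dish top [455.4 -76. ] -2.55 res px [-0.6 -0.1  0.5  0.1  0.4  0.  -0.4 -0. ]
dish sc [451.7 -68.2] -5.71 res px [-1.   0.4  0.5 -1.   0.5  0.4]
dish [455. -75.] -3.24 res px [-0.7 -0.1  0.3  0.5 -0.4  0.4 -1.2 -0.1 -0.9 -0.7 -0.5 -2.2  1.6 -1.7]
-0.5
dish top [456.4 -74.9] -2.55 res px [-0.6 -0.1  0.5  0.1  0.4 -0.  -0.4 -0. ]
dish sc [453.6 -69.7] -5.65 res px [-1.   0.4  0.5 -0.9  0.5  0.3]
dish [456.1 -74.3] -3.3 res px [-0.5 -0.1  0.6  0.5 -0.2  0.3 -1.  -0.1 -1.  -0.2 -0.5 -1.7  1.5 -1.2]
stand [485.2 109.4] -20.46 res px [ 0.7  0.4  0.9 -0.2 -1.6 -0.2]
[[485.17490151 109.41357364 135.        ]]
stand [486.2 110.5] -20.46 res px [ 0.6  0.4  0.9 -0.2 -1.5 -0.2]
[[486.24995822 110.48861328 135.        ]]
tip [460.32788114  42.48959529 156.43235607]
tip at z156 top/scene [460.05199637  42.37361388 156.        ] [461.02047894  41.76491231 156.        ]
stand frame [np.float64(-0.5216950754137599), np.float64(-72.77051849262116)]
grip [474.02788318  83.49534322 196.        ]
[np.float64(-2.0171648436329868), np.float64(-29.56259110287347)]
grip bar len,yaw 47.116204427877086 -14.356642707732183
centrifuge front foot [array([528.60852218, -16.65561124,   0.        ]), array([530.6046168 , -38.54388631,   0.        ])]
rod tail->boss yaw
```

```bash
cat >> h.py <<'E'
from scipy.spatial.transform import Rotation as Ro
YS=-20.0
def axes(y=None):
    a=np.radians(YS if y is None else y);return np.array([np.cos(a),np.sin(a),0]),np.array([-np.sin(a),np.cos(a),0])
def toolR(th,flip=1,yaw=None):
    """rack tilted th deg (foot to -y of stand); tool z=-u, tool x=+-rack y"""
    X,Y=axes(yaw);t=np.radians(th);Z=np.array([0,0,1.])
    u=np.sin(t)*Y+np.cos(t)*Z; yr=np.cos(t)*Y-np.sin(t)*Z
    x=flip*yr;z=-u;return np.c_[x,np.cross(z,x),z]
def rpy(R): return Ro.from_matrix(R).as_euler('xyz',degrees=True)
def eyeof(tcp,R,d): return tcp+R[:,2]*d   # d: TCP->eye distance along tool z
E
python3 - <<'E'
from h import *
v=onz("top",(261.5,249.2),196)-onz("top",(257.5,272),196)
v=onz("top",(200+391.5/6,220+179/6),196)-onz("top",(200+347.5/6,220+314/6),196);print("bar len,yaw",np.linalg.norm(v),np.degrees(np.arctan2(v[1],v[0])))
try:
    import station; print([x for x in dir(station) if not x.startswith('_')])
except Exception as e: print(e)
X,Y=axes()
for flip in(1,-1):
  for th,eye in [(0,[474,83.5,130]),(0,[474,83.5,170]),(0,[462,46,135]),(25,[460,42.5,135]),(40,[460,42.5,132]),(50,[460,42.5,133]),(50,[460,42.5,175]),(55,[460,42.5,180]),(50,list(np.array([460,42.5,190])-70*Y)),(20,list(np.array([460,42.5,190])-70*Y)),(0,list(np.array([460,42.5,190])-70*Y)),(0,[456,-74,200]),(0,[456,-74,66])]:
    R=toolR(th,flip, -3 if eye[1]<-70 else None); q=solve_ik(np.array(eye)-R[:,2]*47,rpy(R)); print(flip,th,eye,None if q is None else np.round(q))
E
```

```text
bar len,yaw 42.32211951738599 -17.68555278841895
['Unreachable', 'get_calibration', 'get_image', 'get_obs', 'goto', 'grasp_offset', 'grip', 'move_j', 'move_l', 'regions_of', 'sign_off', 'solve_ik', 'spot_in', 'wait']
1 0 [474, 83.5, 130] [  2.  -2. 114.  -0.  68. -68.]
1 0 [474, 83.5, 170] [  2.  -5. 112.  -0.  73. -68.]
1 0 [462, 46, 135] [ -3.  -5. 116.  -0.  69. -73.]
1 25 [460, 42.5, 135] [ 12.   7. 108. -21.  80. -51.]
1 40 [460, 42.5, 132] [ 19.  17. 102. -30.  88. -43.]
1 50 [460, 42.5, 133] [ 22.  24.  98. -35.  95. -39.]
1 50 [460, 42.5, 175] [ 22.  21.  98. -35.  98. -42.]
1 55 [460, 42.5, 180] [ 23.  24.  96. -38. 102. -40.]
1 50 [np.float64(436.0585899672032), np.float64(-23.278483455013586), np.float64(190.0)] [ 17.  14. 104. -38.  95. -45.]
1 20 [np.float64(436.0585899672032), np.float64(-23.278483455013586), np.float64(190.0)] [  2.  -4. 112. -19.  81. -63.]
1 0 [np.float64(436.0585899672032), np.float64(-23.278483455013586), np.float64(190.0)] [-12. -12. 116.  -0.  76. -82.]
1 0 [456, -74, 200] [ -18.   -9.  113.   -0.   76. -105.]
1 0 [456, -74, 66] [ -18.    0.  119
[... 225 characters left out ...]
 80. 129.]
-1 40 [460, 42.5, 132] [ 19.  17. 102. -30.  88. 137.]
-1 50 [460, 42.5, 133] [ 22.  24.  98. -35.  95. 141.]
-1 50 [460, 42.5, 175] [ 22.  21.  98. -35.  98. 138.]
-1 55 [460, 42.5, 180] [ 23.  24.  96. -38. 102. 140.]
-1 50 [np.float64(436.0585899672032), np.float64(-23.278483455013586), np.float64(190.0)] [ 17.  14. 104. -38.  95. 135.]
-1 20 [np.float64(436.0585899672032), np.float64(-23.278483455013586), np.float64(190.0)] [  2.  -4. 112. -19.  81. 117.]
-1 0 [np.float64(436.0585899672032), np.float64(-23.278483455013586), np.float64(190.0)] [-12. -12. 116.  -0.  76.  98.]
-1 0 [456, -74, 200] [-18.  -9. 113.   0.  76.  75.]
-1 0 [456, -74, 66] [-18.   0. 119.   0.  60.  75.]
```

```bash
python3 - <<'E'
from h import *
print("off",grasp_offset)
go=grasp_offset if not callable(grasp_offset) else grasp_offset()
R=toolR(0); r=rpy(R); P=np.array([474,83.5,0])
q=np.array(solve_ik(P+[0,0,330],r)); q0=np.array(get_obs()['joint_pos']); print(q.round(1))
m=q.copy(); m[0]=q0[0]; m[5]=q0[5]
move_j(list(m)); print(get_obs()['tcp_pos'].round(1)); move_j(list(q)); print(get_obs()['tcp_pos'].round(1),get_obs()['t'])
grip(50,60)
move_l(list(P+[0,0,185-go+25]),speed=120); 
o=get_obs();print(o['tcp_pos'].round(2),o['ee_rot'].round(1),o['wrist_force'],o['grip_width'],o['t'])
for c in("top","scene"):
    cv2.imwrite(f"pics/{c}1.png",get_image(c)[:,:,::-1])
a=cv2.imread("pics/top1.png")[220:316,200:328];b=cv2.imread("pics/scene1.png")[180:300,220:380]
cv2.imwrite("pics/c4.png",cv2.resize(a,None,fx=6,fy=6));cv2.imwrite("pics/c5.png",cv2.resize(b,None,fx=5,fy=5))
E
```

```text
off 18.700000000000003
[  1.6  -9.4 104.3  -0.   85.2 -68.4]
[ 122.6 -465.8  329.7]
[474.2  82.7 329.9] 3.8583
[474.77  83.55 192.28] [179.9  -0.   70. ] [-0.18927563 -0.05339014 -0.04868822] 49.976700903597475 5.6083
```

View pics/c4.png

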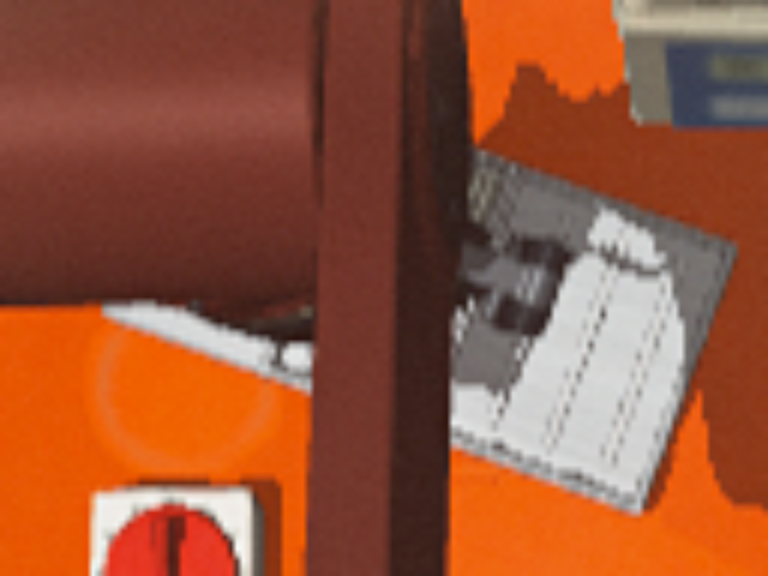

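View pics/c5.png

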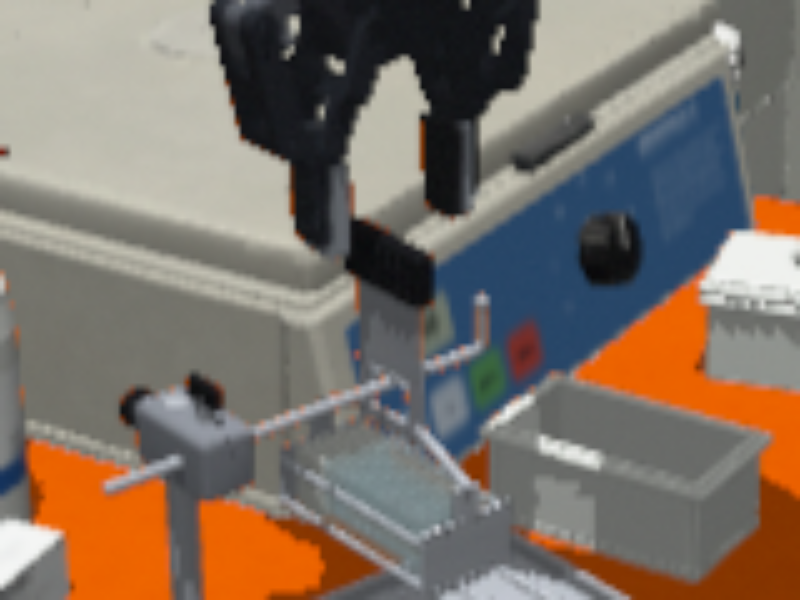

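```bash
python3 - <<'E'
from h import *
P=np.array([474,83.5,185-grasp_offset]); move_l(list(P),speed=80)
def s(n):
    o=get_obs();print(n,o['tcp_pos'].round(2),o['wrist_force'].round(2),o['moment'].round(3),round(o['grip_width'],2),round(o['t'],2));return o
s("down")
grip(18,30);s("18"); grip(13);s("13");grip(0,30);s("closed");wait(.3);s("w")
cv2.imwrite("pics/c6.png",cv2.resize(get_image("scene")[190:310,220:380,::-1],None,fx=5,fy=5))
E
```

```text
down [473.43  83.49 165.55] [0.17 0.31 1.08] [-0.001  0.038 -0.035] 49.55 6.17
18 [474.24  83.51 166.63] [-0.28 -0.27 -0.2 ] [ 0.011  0.001 -0.017] 17.92 6.58
13 [474.03  83.5  166.38] [ 0.84 -0.87  0.31] [-0.029 -0.011  0.026] 13.13 6.8
closed [473.95  83.33 166.36] [-0.33 -0.62  0.83] [-0.128  0.056 -0.01 ] 9.84 7.02
w [474.01  83.31 166.38] [-0.89 -0.68  1.5 ] [-0.238  0.114  0.01 ] 9.34 7.32
```

View pics/c6.png

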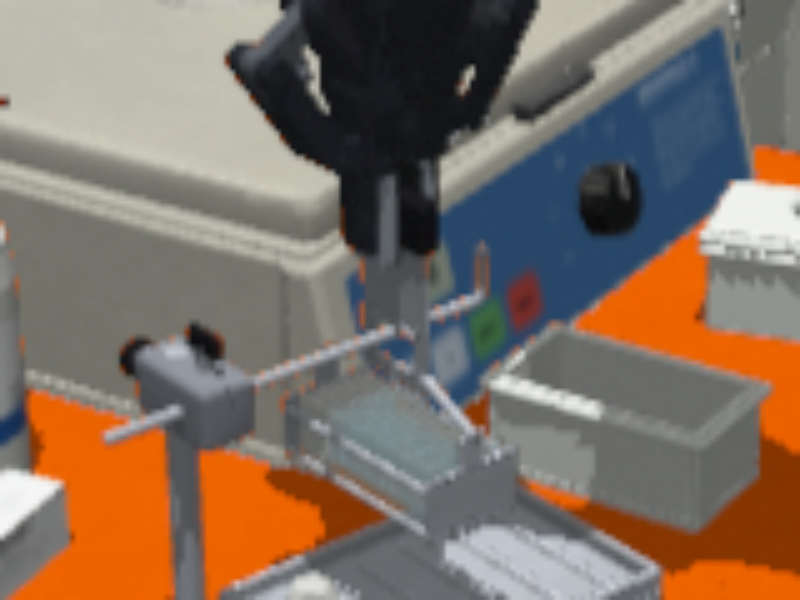

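```bash
cat >> h.py <<'E'
def s(n,b=None):
    o=get_obs();f=o['wrist_force']-(0 if b is None else b);X,Y=axes()
    print(n,'tcp',o['tcp_pos'].round(2),'F stand xyz',np.array([f@X,f@Y,f[2]]).round(2),'M',o['moment'].round(2),'w',round(o['grip_width'],2),'t',round(o['t'],2));return o
def force(n=4,dt=.02):
    a=[]
    for _ in range(n):
        wait(dt);a.append(get_obs()['wrist_force'])
    return np.mean(a,0)
E
python3 - <<'E'
from h import *
grip(0,70);wait(.2);s("70")
p=get_obs()['tcp_pos'];X,Y=axes()
P0=np.array([474,83.5,166.3])
for dz in(1,2,3,4,4.5):
    move_l(list(P0+[0,0,dz]),speed=20);wait(.1);s(dz)
b=force(8);print("tare",b)
move_l(list(P0+[0,0,4.5]-30*Y),speed=60);wait(.15);s("slid30",b)
np.save("b.npy",b)
E
```

```text
70 tcp [474.02  83.38 166.39] F stand xyz [-1.31 -1.74  2.41] M [-0.37  0.17 -0.  ] w 8.94 t 7.78
1 tcp [473.67  83.76 166.77] F stand xyz [ 0.42  1.75 -1.87] M [-0.04 -0.06 -0.  ] w 8.67 t 8.13
2 tcp [473.68  83.54 167.95] F stand xyz [ 0.39 -0.06 -3.6 ] M [0.   0.04 0.02] w 8.72 t 8.48
3 tcp [474.05  83.5  169.37] F stand xyz [-0.61 -0.27 -4.3 ] M [ 0.04 -0.    0.02] w 8.73 t 8.83
4 tcp [474.01  83.51 170.32] F stand xyz [-0.14 -0.48 -3.34] M [-0.05  0.01 -0.01] w 8.56 t 9.18
4.5 tcp [474.01  83.49 170.81] F stand xyz [ 0.65 -0.71 -3.52] M [0.02 0.   0.04] w 8.57 t 9.53
tare [-0.05333156 -0.48135163 -3.36028172]
slid30 tcp [463.88  55.48 170.88] F stand xyz [-0.13  0.24  0.9 ] M [ 0.02 -0.01 -0.04] w 9.02 t 10.47
```

```bash
python3 - <<'E'
from h import *
b=np.load("b.npy");X,Y=axes();P0=np.array([474,83.5,170.8])
k=30
while k<56:
    k+=1; move_l(list(P0-k*Y),speed=25);f=force(5)-b
    o=get_obs()['tcp_pos'];print(k,o.round(2),(f@X).round(2),(f@Y).round(2),f[2].round(2),get_obs()['moment'].round(2))
    if abs(f@Y)>2 or np.linalg.norm(f)>4: break
print(get_obs()['t'])
E
```

```text
31 [463.4   54.46 170.76] 0.19 0.51 -0.19 [-0.01  0.    0.03]
32 [463.05  53.4  170.81] -0.15 0.7 0.21 [-0.01 -0.05  0.02]
33 [462.69  52.47 170.79] -0.24 0.83 -0.21 [-0.02 -0.02  0.01]
34 [462.38  51.54 170.81] -0.24 0.35 -0.17 [-0.04  0.01 -0.03]
35 [462.02  50.59 170.81] -0.57 0.38 -0.04 [ 0.03  0.02 -0.  ]
36 [461.67  49.66 170.79] -0.04 0.74 -0.32 [-0.06 -0.01 -0.04]
37 [461.34  48.71 170.79] 0.03 0.76 -0.28 [-0.01  0.01  0.04]
38 [461.01  47.79 170.82] -0.31 0.51 -0.02 [ 0.06 -0.06  0.  ]
39 [460.86  47.33 170.86] 0.13 3.45 -0.81 [ 0.54 -0.21 -0.06]
13.4667
```

```bash
cat >> h.py <<'E'
D=36.1
X,Y=axes();P0=np.array([474,83.5,0])
def pose(k,z,th,dx=0):
    R=toolR(th);E=P0-k*Y+dx*X+[0,0,z];return list(E-R[:,2]*D),list(rpy(R))
def step(k,z,th,dx=0,speed=25,b=None,n=5):
    p,r=pose(k,z,th,dx);move_l(p,r,speed);f=force(n)-b;o=get_obs();F=np.array([f@X,f@Y,f[2]])
    print(f"k{k:.1f} z{z:.1f} th{th:.0f} dx{dx:.1f}",'err',(o['tcp_pos']-p).round(2),'F',F.round(2),'M',o['moment'].round(2),'t',round(o['t'],2));return F
E
python3 - <<'E'
from h import *
b=np.load("b.npy")
step(35.5,135,0,b=b,n=8)
for th in (6,12,18,24,30,36,41,46):
    F=step(35.5,135,th,b=b,speed=20)
    if np.linalg.norm(F)>4: break
im=get_image("scene");cv2.imwrite("pics/c7.png",cv2.resize(im[170:310,220:400,::-1],None,fx=4.2,fy=4.2))
E
```

```text
k35.5 z135.0 th0 dx0.0 err [-0.11 -0.24 -0.04] F [-0.22  0.4  -0.37] M [ 0.04  0.01 -0.02] t 13.89
k35.5 z135.0 th6 dx0.0 err [-0.23 -0.01 -0.18] F [-0.3   0.49 -0.46] M [ 0.14 -0.06  0.  ] t 14.32
k35.5 z135.0 th12 dx0.0 err [-0.24 -0.29 -0.09] F [ 0.06  0.45 -0.31] M [ 0.24 -0.13  0.05] t 14.74
k35.5 z135.0 th18 dx0.0 err [-0.17 -0.35 -0.01] F [-0.16  0.44  0.48] M [ 0.45 -0.16  0.02] t 15.17
k35.5 z135.0 th24 dx0.0 err [-0.09 -0.26  0.09] F [ 0.15 -0.11 -0.24] M [ 0.49 -0.19  0.  ] t 15.59
k35.5 z135.0 th30 dx0.0 err [-0.01 -0.23  0.15] F [-0.22  0.33 -0.42] M [ 0.61 -0.26 -0.03] t 16.02
k35.5 z135.0 th36 dx0.0 err [ 0.03 -0.22  0.23] F [-0.41  0.05  0.33] M [ 0.73 -0.25 -0.01] t 16.44
k35.5 z135.0 th41 dx0.0 err [ 0.05 -0.19  0.22] F [-0.02  0.49 -0.07] M [ 0.86 -0.31  0.04] t 16.83
k35.5 z135.0 th46 dx0.0 err [ 0.06 -0.17  0.23] F [0.07 0.3  0.43] M [ 0.9  -0.35  0.01] t 17.23
```

View pics/c7.png

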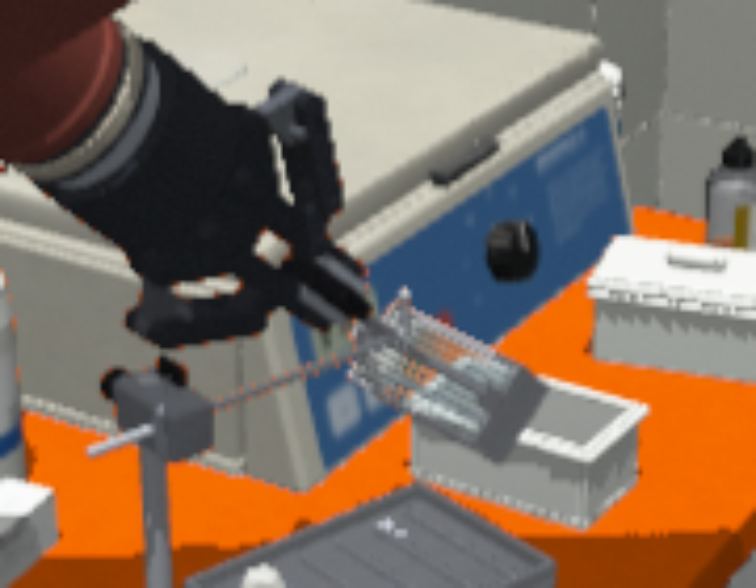

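```bash
cat > up.py <<'E'
from h import *
b=np.load("b.npy")
b=b+0
for k,z,th in [(38.5,135,46),(40.5,135.5,47),(42.3,136.5,48)]:
    F=step(k,z,th,b=b)
    if np.linalg.norm(F)>4: print("stop");raise SystemExit
k=42.3;z=136.5
while z<176:
    z+=2 if z<148 or z>168 else 1.5
    F=step(k,z,48,b=b,speed=22,n=3)
    if np.linalg.norm(F)>5: print("STOP");break
    if abs(F[1])>1.5: k-=np.sign(F[1])*0.4
print("end",k,z)
E
python3 up.py
```

```text
k38.5 z135.0 th46 dx0.0 err [-0.01 -0.15  0.18] F [-0.25  0.49 -0.14] M [ 0.92 -0.36  0.  ] t 17.62
k40.5 z135.5 th47 dx0.0 err [-0.03  0.07 -0.19] F [ 0.16  0.57 -0.58] M [ 1.   -0.29 -0.05] t 17.96
k42.3 z136.5 th48 dx0.0 err [-0.01  0.04 -0.1 ] F [ 0.21  0.96 -0.03] M [ 0.93 -0.38 -0.02] t 18.29
k42.3 z138.5 th48 dx0.0 err [0.13 0.01 0.18] F [-0.08  0.76 -0.13] M [ 0.97 -0.35  0.02] t 18.59
k42.3 z140.5 th48 dx0.0 err [0.07 0.02 0.11] F [-0.01  0.75 -0.45] M [ 0.94 -0.33  0.02] t 18.89
k42.3 z142.5 th48 dx0.0 err [0.1  0.04 0.09] F [-0.04  0.73  0.16] M [ 0.89 -0.34 -0.01] t 19.19
k42.3 z144.5 th48 dx0.0 err [0.07 0.03 0.1 ] F [-0.09  0.79  0.25] M [ 0.94 -0.34  0.03] t 19.49
k42.3 z146.5 th48 dx0.0 err [0.08 0.04 0.09] F [-0.05 -0.09  0.04] M [ 1.01 -0.33 -0.03] t 19.79
k42.3 z148.5 th48 dx0.0 err [0.08 0.04 0.08] F [-0.2   0.88 -0.05] M [ 0.98 -0.36  0.01] t 20.09
k42.3 z150.0 th48 dx0.0 err [0.04 0.03 0.07] F [-0.22  0.5   0.05] M [ 0.86 -0.37 -0.02] t 20.39
k42.3 z151.5 th48 dx0.0 err [0.04 0.01 0.05] F [ 0.02  1.26 -0.2 ] M [ 0.99 -0.33 -0.01] t 20.69
k42.3 z153.0 th48 dx0.0 
[... 839 characters left out ...]
 23.39
k42.3 z166.5 th48 dx0.0 err [0.05 0.02 0.07] F [-0.56 -0.16 -0.25] M [ 1.04 -0.33  0.02] t 23.69
k42.3 z168.0 th48 dx0.0 err [0.06 0.02 0.06] F [ 0.09  0.63 -0.19] M [ 0.98 -0.36 -0.01] t 23.99
k42.3 z169.5 th48 dx0.0 err [0.05 0.02 0.05] F [-0.43  0.21 -0.37] M [ 1.   -0.35  0.01] t 24.29
k42.3 z171.5 th48 dx0.0 err [0.06 0.03 0.1 ] F [ 0.24  0.35 -0.07] M [ 0.97 -0.36 -0.09] t 24.59
k42.3 z173.5 th48 dx0.0 err [0.07 0.03 0.08] F [-0.3   0.29  0.4 ] M [ 0.94 -0.38  0.01] t 24.89
k42.3 z175.5 th48 dx0.0 err [0.06 0.01 0.08] F [-0.25  0.47 -0.39] M [ 0.94 -0.35 -0.03] t 25.19
k42.3 z177.5 th48 dx0.0 err [0.07 0.04 0.1 ] F [-0.06  0.09 -0.11] M [ 0.89 -0.33 -0.01] t 25.49
end 42.3 177.5
```

```bash
python3 - <<'E'
from h import *
b=np.load("b.npy")
step(42.3,202,48,b=b,speed=80,n=2)
step(117,202,48,b=b,speed=150,n=2)
step(117,202,0,b=b,speed=100,n=4)
o=get_obs();print(o['tcp_pos'],o['t'])
for c in("top","scene"):
    im=get_image(c);cv2.imwrite(f"pics/{c}3.png",im[:,:,::-1])
    r=regions_of("open_dish",c);print(c,[(round(x['score'],2),np.round(x['extent'],1).tolist(),int(x['region'].sum())) for x in r])
    if r: np.save(f"m_{c}.npy",r[0]['region'])
a=cv2.imread("pics/top3.png")[220:316,290:418];cv2.imwrite("pics/c8.png",cv2.resize(a,None,fx=6,fy=6,interpolation=0))
a=cv2.imread("pics/scene3.png")[170:310,280:460];cv2.imwrite("pics/c9.png",cv2.resize(a,None,fx=4.2,fy=4.2,interpolation=0))
E
```

```text
k42.3 z202.0 th48 dx0.0 err [0.24 0.2  0.45] F [-0.11  0.45 -0.66] M [ 1.   -0.4  -0.02] t 25.98
k117.0 z202.0 th48 dx0.0 err [ 0.33  0.4  -0.04] F [0.32 0.54 0.05] M [ 0.98 -0.31 -0.04] t 26.67
k117.0 z202.0 th0 dx0.0 err [-0.2   0.61 -0.34] F [-0.07  0.69 -0.2 ] M [ 0.01 -0.04  0.01] t 27.73
[433.78004073 -25.83559452 237.75687115] 27.725
top []
scene [(0.96, [347.2, 275.5, 56.9, 45.0], 1695), (0.71, [216.9, 300.2, 41.1, 30.3], 783)]
```

View pics/c8.png

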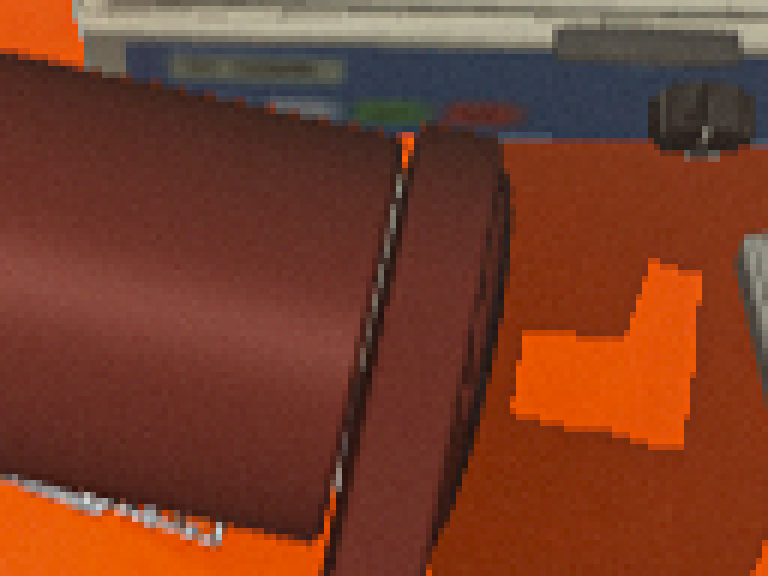

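View pics/c9.png

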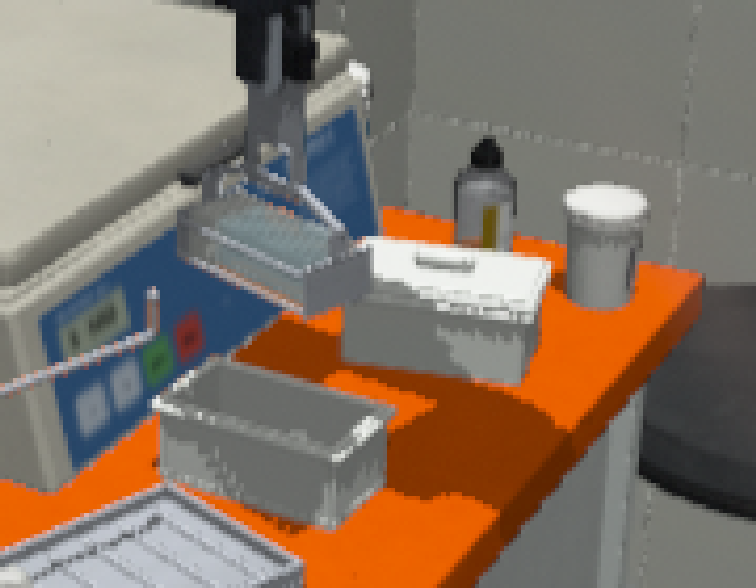

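```bash
cat > dish.py <<'E'
from h import *
from fit import W
from scipy.optimize import minimize
S=8
def sil(c,p,boxes,roi):
    x0,y0,w,h=roi;m=np.zeros((h*S,w*S),np.uint8)
    for bx in boxes:
        L=np.array([[a*bx[0],d*bx[1],z] for a in(1,-1) for d in(1,-1) for z in bx[2:]])
        q=proj(c,W(p,L)); q=(q+.5-[x0,y0])*S   # pixel centre at integer
        cv2.fillConvexPoly(m,cv2.convexHull(np.round(q*16).astype(np.int32)),255,shift=4)
    return cv2.resize(m,(w,h),interpolation=cv2.INTER_AREA)/255.
BX=[(55.5,32.5,42,46),(51.5,28.5,0,46)]
def run(c,M,roi,p0):
    x0,y0,w,h=roi;T=M[y0:y0+h,x0:x0+w].astype(float)
    f=lambda p:np.abs(sil(c,[p[0],p[1],p[2]/20],BX,roi)-T).sum()
    best=min((minimize(f,[p0[0]+a,p0[1]+d,p0[2]*20],method='Nelder-Mead',options=dict(initial_simplex=[[p0[0]+a,p0[1]+d,p0[2]*20],[p0[0]+a+4,p0[1]+d,p0[2]*20],[p0[0]+a,p0[1]+d+4,p0[2]*20],[p0[0]+a,p0[1]+d,p0[2]*20+1]])) for a in(-3,3) for d in(-3,3)),key=lambda r:r.fun)
    print(c,best.x[:2].round(2),np.degrees(best.x[2]/20).round(2),'mismatch px',round(best.fun,1),'area',T.sum())
im=cv2.imread("pics/top0.png");hsv=cv2.cvtColor(im,cv2.COLOR_BGR2HSV)
M=((hsv[...,1]<110)&(hsv[...,2]>60)); roi=(325,243,50,68);M2=np.zeros_like(M);M2[245:306,328:372]=M[245:306,328:372]
n,l,st,_=cv2.connectedComponentsWithStats(M2.astype(np.uint8));i=1+np.argmax(st[1:,4]);m=(l==i).astype(np.uint8)
m=cv2.morphologyEx(m,cv2.MORPH_CLOSE,np.ones((9,9)));cv2.imwrite("pics/m.png",m*255)
print(st[i]);run("top",m,roi,[456,-75,-.05])
run("scene",np.load("m_scene.npy"),(310,245,75,65),[456,-75,-.05])
# rack projection check
tc=get_obs()['tcp_pos'];p=[tc[0],tc[1],np.radians(YS)];o=tc[2]-98.35
for n,L,uv in [("-x+y bot?",(-45,22,10),(352.6,244.3)),("-x-y top",(-45,-22,29),(368.6,228.3)),("+x+y top",(45,22,29),(322.4,220))]:
    print(n,proj("scene",W(p,np.array(L)+[0,0,o]))+.5,uv)
E
python3 dish.py | grep -v -e '^stand' -e '^dish'
```

```text
0
-0.5
[[485.17490151 109.41357364 135.        ]]
[[486.24995822 110.48861328 135.        ]]
tip [460.32788114  42.48959529 156.43235607]
tip at z156 top/scene [460.05199637  42.37361388 156.        ] [461.02047894  41.76491231 156.        ]
grip [474.02788318  83.49534322 196.        ]
[np.float64(-2.0171648436329868), np.float64(-29.56259110287347)]
grip bar len,yaw 47.116204427877086 -14.356642707732183
centrifuge front foot [array([528.60852218, -16.65561124,   0.        ]), array([530.6046168 , -38.54388631,   0.        ])]
rod tail->boss yaw
[ 332  248   32   55 1662]
top [456.45 -74.44] -2.79 mismatch px 52.0 area 1662.0
scene [455.55 -72.  ] -3.18 mismatch px 72.1 area 1695.0
-x+y bot? [[352.59997328 242.52613321]] (352.6, 244.3)
-x-y top [[369.30082122 227.23266123]] (368.6, 228.3)
+x+y top [[321.741061   219.14716796]] (322.4, 220)
```

```bash
cat > h2.py <<'E'
from h import *
H=98.35
def dstep(x,y,zb,yaw=-2.9,speed=25,b=0,n=4,quiet=0):
    R=toolR(0,1,yaw);p=[x,y,zb+H];move_l(p,list(rpy(R)),speed);f=force(n)-b;o=get_obs()
    if not quiet: print(f"x{x:.1f} y{y:.1f} zb{zb:.1f}",'err',(o['tcp_pos']-p).round(2),'F',f.round(2),'M',o['moment'].round(2),'t',round(o['t'],2));
    return f
E
python3 - <<'E'
from h2 import *
b=np.load("b.npy")
dstep(456.5,-74.5,139,speed=80,b=b)
dstep(456.5,-74.5,56,speed=80,b=b)
f=force(8);print(f-b);np.save("b2.npy",f)
im=get_image("scene");cv2.imwrite("pics/c10.png",cv2.resize(im[170:310,280:460,::-1],None,fx=4.2,fy=4.2,interpolation=0))
im=get_image("top");cv2.imwrite("pics/c11.png",cv2.resize(im[220:316,290:418,::-1],None,fx=5,fy=5,interpolation=0))
E
```

```text
x456.5 y-74.5 zb139.0 err [-0.21  0.46 -0.15] F [-0.09  0.58 -0.8 ] M [-0.04 -0.04  0.05] t 28.81
x456.5 y-74.5 zb56.0 err [ 0.7  -0.22  0.85] F [0.12 0.37 0.03] M [-0.    0.02  0.02] t 30.06
[-0.05540796  0.51712772  0.14237679]
```

View pics/c10.png

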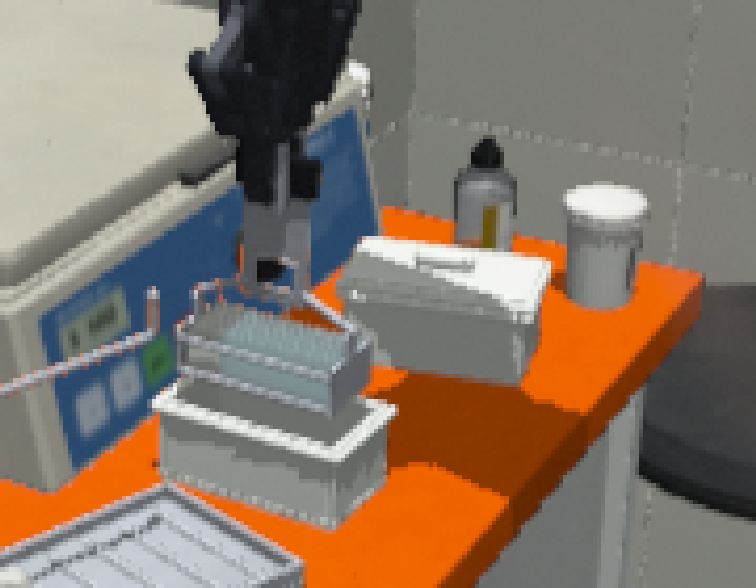

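View pics/c11.png

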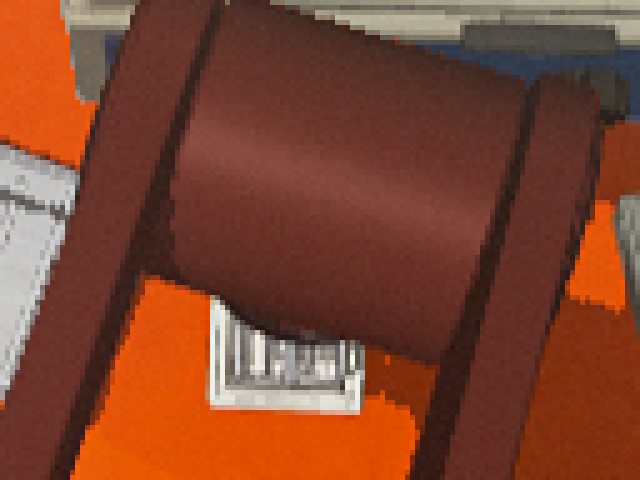

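```bash
cat > down.py <<'E'
from h2 import *
import sys
x,y,z0=map(float,sys.argv[1:4]);b=np.load("b2.npy")
for z in np.arange(z0,5.9,-3):
    f=dstep(x,y,z,b=b,speed=25,n=3)
    if np.abs(f).max()>3.5: print("contact");break
E
python3 down.py 456.5 -74.5 50
```

```text
x456.5 y-74.5 zb50.0 err [-0.2   0.05 -0.28] F [ 0.39 -0.16 -0.36] M [-0.07 -0.02 -0.01] t 30.73
x456.5 y-74.5 zb47.0 err [-0.1   0.02 -0.11] F [-0.22  0.08 -0.45] M [ 0.04 -0.02  0.02] t 31.05
x456.5 y-74.5 zb44.0 err [-0.12  0.04 -0.15] F [ 0.17  0.17 -0.7 ] M [ 0.02 -0.04  0.  ] t 31.37
x456.5 y-74.5 zb41.0 err [-0.14  0.02 -0.17] F [-0.3   0.26  0.07] M [-0.   -0.02 -0.04] t 31.68
x456.5 y-74.5 zb38.0 err [-0.12  0.05 -0.15] F [-0.42 -0.03 -0.1 ] M [-0.  0. -0.] t 32.0
x456.5 y-74.5 zb35.0 err [-0.11  0.04 -0.13] F [ 0.25 -0.14 -0.03] M [-0.04  0.04  0.01] t 32.32
x456.5 y-74.5 zb32.0 err [-0.12  0.03 -0.15] F [ 0.2  -0.54 -0.63] M [-0.03  0.03 -0.01] t 32.63
x456.5 y-74.5 zb29.0 err [-0.14  0.03 -0.16] F [ 0.32  0.02 -0.31] M [ 0.01 -0.07 -0.02] t 32.95
x456.5 y-74.5 zb26.0 err [-0.12  0.06 -0.15] F [-0.02 -0.    0.1 ] M [-0.01  0.01  0.  ] t 33.27
x456.5 y-74.5 zb23.0 err [-0.13  0.02 -0.15] F [ 0.43  0.39 -0.8 ] M [-0.04 -0.   -0.05] t 33.58
x456.5 y-74.5 zb20.0 err [-0.13  0.04 -0.16] F [-0.07 -0.28  0.13] M [ 0.01 -0.06  0.03] t 33.9
x456.5 y-74.5 zb17.0 err [-0.14  0.04 -0.16] F [ 0.62 -0.16 -0.33] M [-0.03  0.01 -0.01] t 34.22
x456.5 y-74.5 zb14.0 err [-0.13  0.04 -0.14] F [-0.39  0.03  0.09] M [-0.03 -0.02  0.01] t 34.53
x456.5 y-74.5 zb11.0 err [-0.13  0.05 -0.15] F [-0.18  0.28 -0.15] M [ 0.03 -0.03 -0.  ] t 34.85
x456.5 y-74.5 zb8.0 err [-0.13  0.02 -0.16] F [-0.25 -0.21 -0.03] M [-0.07  0.02  0.  ] t 35.17
```

Free entry. Now set down on the floor by feel, release and withdraw.

```bash
python3 - <<'E'
from h2 import *
b=np.load("b2.npy");x,y=456.5,-74.5;z=6.5
while z>1:
    f=dstep(x,y,z,b=b,speed=12,n=4)
    if f[2]>3: break
    z-=.4
grip(12);s("12",b);wait(.2);grip(24);s("24",b);wait(.1)
im=get_image("scene");cv2.imwrite("pics/c12.png",cv2.resize(im[170:310,280:460,::-1],None,fx=4.2,fy=4.2,interpolation=0))
E
```

```text
x456.5 y-74.5 zb6.5 err [-0.04  0.01 -0.04] F [ 0.02  0.29 -0.65] M [-0.05 -0.03 -0.  ] t 35.51
x456.5 y-74.5 zb6.1 err [ 0.01 -0.01  0.01] F [-0.15 -0.21 -0.24] M [ 0.02 -0.03 -0.03] t 35.83
x456.5 y-74.5 zb5.7 err [ 0. -0.  0.] F [ 0.19  0.06 -0.27] M [ 0.05 -0.04 -0.01] t 36.14
x456.5 y-74.5 zb5.3 err [ 0.    0.01 -0.01] F [-0.15 -0.28 -0.23] M [ 0.01  0.   -0.04] t 36.46
x456.5 y-74.5 zb4.9 err [ 0.01  0.02 -0.01] F [-0.16  0.08 -0.16] M [-0.02  0.05 -0.01] t 36.77
x456.5 y-74.5 zb4.5 err [ 0.16 -0.01  0.21] F [-0.1   0.34  1.21] M [ 0.02  0.07 -0.04] t 37.09
x456.5 y-74.5 zb4.1 err [ 0.25 -0.04  0.57] F [-1.83  0.52  6.53] M [ 0.16  0.35 -0.02] t 37.41
12 tcp [456.95 -74.71 102.56] F stand xyz [ 0.03 -0.25  4.03] M [-0.01 -0.02  0.02] w 12.28 t 37.62
24 tcp [456.53 -74.5  102.44] F stand xyz [0.08 0.22 2.95] M [ 0.02  0.01 -0.01] w 23.81 t 38.1
```

View pics/c12.png

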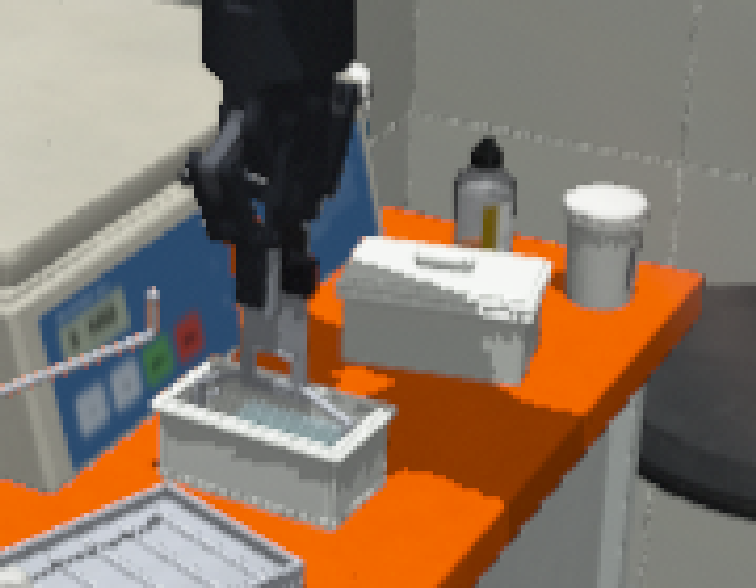

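```bash
python3 - <<'E'
from h2 import *
move_l([456.5,-74.5,130],speed=40); s("up"); move_l([456.5,-74.5,280],speed=120)
q=np.array(get_obs()['joint_pos']);q[0]-=50;move_j(list(q));s("away")
for c in("scene","top"): 
    im=get_image(c);cv2.imwrite(f"pics/{c}9.png",im[:,:,::-1])
    if c=="scene": r=regions_of("open_dish",c);print(r and r[0]['extent'])
    for n in("covered_dish","timer","slide_carton"): r=spot_in(n,c);print(n,c,r and np.round(r[0]['extent'],1))
a=cv2.imread("pics/top9.png");cv2.imwrite("pics/c13.png",cv2.resize(a[235:310,310:400],None,fx=8,fy=8,interpolation=0))
a=cv2.imread("pics/scene9.png")[200:310,280:430];cv2.imwrite("pics/c14.png",cv2.resize(a,None,fx=5,fy=5,interpolation=0))
E
```

```text
up tcp [456.33 -74.45 129.9 ] F stand xyz [-0.25 -0.07  0.16] M [ 0.03 -0.03  0.03] w 23.76 t 39.09
away tcp [ 236.69 -396.48  278.73] F stand xyz [ 0.29 -0.22  0.43] M [-0.01 -0.07  0.02] w 23.9 t 41.94
[346.7, 274.4, 55.4, 46.4]
covered_dish scene [384.4 242.2  57.1  37.7]
timer scene [320.  352.7  44.8  39. ]
slide_carton scene [214.7 299.9  32.   29.9]
covered_dish top [435.3 282.6  43.2  61.1]
timer top [231.9 315.   26.1  27. ]
slide_carton top [250.5 193.4  43.3  19.9]
```

View pics/c13.png

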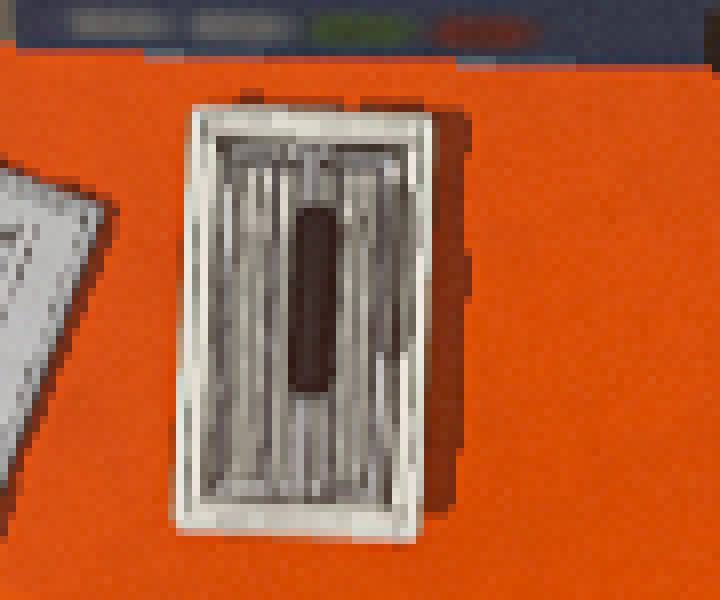

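View pics/c14.png

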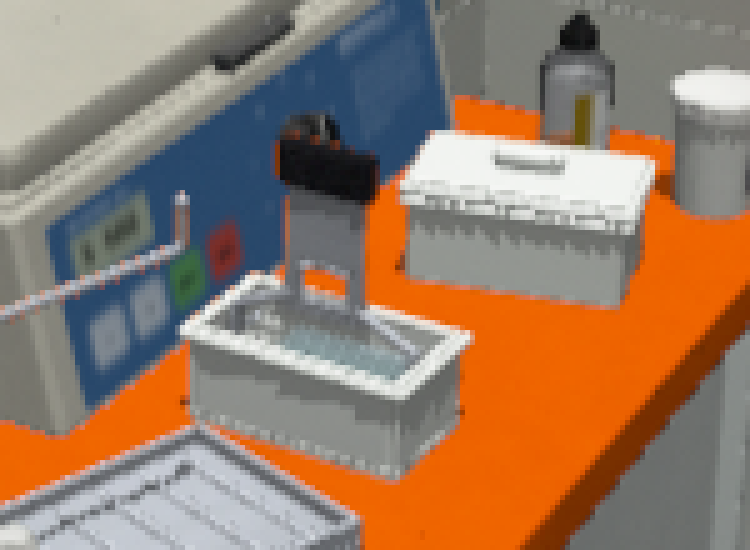

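The top picture shows the rack square inside the dish, with the grip bar at about (349, 272) px and the dish outline centred at about (348, 275) px. The scene picture shows it upright. The dish has not moved, the bystanders are where they were, and the gripper is clear.

```bash
python3 -c "
from station import *
sign_off()"
```

```text
the job is handed in; nothing more can be done
```

The rack is off the hook and standing upright in the open dish, released. I handed the job in at about 42 s of the 67 s allowed; no verdict was reported.

- **Unhooking:** I pinched the grip bar, lifted the rack 4.5 mm and slid it toward the tip. It touched the barb once, at about 3.5 N. From there I backed off, tilted it to 48° with the foot away from the post, and raised it over the bead. Forces stayed within about 1.3 N of the rack's weight throughout.
- **Setting down:** The rack went into the dish without touching the sides and met the floor at 4–4.5 mm, with a net contact of about 6.5 N. I then opened the gripper and backed away.
- **Final checks:** The last pictures show the rack square and upright in the dish. The dish sits at the same pixels as before. The covered dish, timer and carton were detected within about 2 px of where they started, which is within the networks' scatter. The arm is clear of everything.
- **Disagreements:** The two cameras differed by about 2–3 mm on where the dish was. The barb found by touch was about 1.4 mm from where the pictures put it. Neither mattered, because the rack entered the dish freely.

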